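# Dock a sample cassette in a bench reader through its spring dust flap

## Robot

A 6-joint arm with a two-finger parallel gripper is mounted at the origin on the work surface. World frame = base frame: x ahead of the robot, y to its left, z up, the work surface at z = 0. Lengths are in m, angles in rad, forces in N, time in s.
With the tool pointing down it reaches from about 0.3 to 0.775 m from the base axis. Payload 14.6 kg.
Tool frame: the origin (TCP) lies midway between the tips of the shut fingers; the grasp point (between the pads) lies 19 mm behind it; z points along the fingers, y is the direction in which the jaws open and shut (so a half turn about z gives the same grasp; the last joint's range is limited). The gripper opens to 94 mm and grips with 3 to 60 N. Pads are 16 mm wide; open, the fingers measure 119 mm over their backs; the gripper's body (75 mm by 177 mm) begins 78 mm behind the grasp point.
Start: joints at [-1.33, 0.3, 1.521, -0, 1.321, -0.067], TCP at [0.167, -0.524, 0.205] pointing down, gripper open.
Joint ranges: [-3.03, 3.03], [-0.79, 2.21], [0.23, 2.52], [-1.04, 4.18], [0, 3.07], [-2.55, 2.55]. Speed limits (rad/s): [2.22, 2.22, 2.57, 3.14, 3.14, 3.14].

## Interface

Orientations are given as [roll, pitch, yaw] about the fixed x, y, z axes, in that order (R = Rz(yaw) Ry(pitch) Rx(roll)).
In Python, from station import readout, imaging, job gives the robot as it stands.
- The arm moves only by the tool arm_command, never from a script. Its argument "increments" is a list of rows, each an object with "gripper": the opening, from 0 (shut) to 1 (fully open); "slide": the shift along the world's x, y, z in m, a list of three; "yaw": the turn about the world's z in rad. A call has 1 to 8 rows; each row is the pose to reach, as a shift and turn from the pose commanded when the call began; what a row does not reach only later rows make up. A row lasts 1/8 s, in which the tool goes at most 62.5 mm and 10.7 degrees, less where a joint would pass 70% of its speed; a pose out of reach is approached as far as the arm can. A call with a gripper value outside its range is refused whole. The fingers move at their own pace and stop on an object; "grip_force" is the grip in N (left out, the last holds). Time passes only in rows, so rows that repeat a pose let the fingers close. It gives the time, the measured TCP pose, the force and the opening at its end, in the units of the state.
- readout.get_obs(): the state, without advancing time (a new reading comes with each control period).
- imaging.camera(name): name is "scene" or "top"; returns a dict with "color" (400x640x3 uint8, red, green, blue), "mtx" (3x3 intrinsics, pixels), "D" ([k1, k2, p1, p2, k3] as OpenCV has them; the pictures are not rectified), "rvec" (rotation vector, rad) and "tvec" (3), from world to camera coordinates, as OpenCV has them. Camera axes: x right, y down, z forward; pixel columns grow to the right and rows downward; lengths in m; the calibration is good to about 2 mm. A picture is of the moment at which its call begins. There is no depth.
- job.hand_in(): hands the job in, once; it reports no verdict.
The state is a dict: "time_s": time; "qpos": joint angles; "joint_vel": joint speeds; "tau": joint torques, N m; "ee_pos": TCP position; "eef_rot": TCP orientation; "force": force on the tool from outside, world axes, zero at the start; "moment": the same for the moment, N m; "grip_width": finger opening in m.
Only numpy, scipy, OpenCV 4.12 (cv2) and the standard library are available. Lean on these libraries where they do the work, as an engineer would, in place of code of your own. Each camera call takes 0.05 s, during which the arm holds its last target. There are 200 camera calls.

## Task

Set the yellow sample cassette flat and end-on on the reader's grey entry tray, clear of the blue flap, and let go of it. Then take the pusher by its red handle and with it push the cassette through the spring flap into the tunnel until you feel it press the orange sprung docking plate back a few millimetres (about 5), never driving the plate to the end of its travel. Draw the pusher out so that the flap shuts behind the cassette, stand the pusher back on the bench clear of the tray, and leave the glassware and the jar where they are.

Things in the scene. Friction and masses are not known exactly. Their poses are not given: they have to be found in the camera images.
- reader: Fixed reader with loading tunnel. Origin: on the bench straight under the flap, on the tunnel's centre line; x points into the tunnel (push direction). Tray and tunnel floor: one flat grey slab, top 12 mm up, 130 mm wide, x -130 to +190 mm. White cabinet behind it, x 192 to 342, 200 wide, 190 mm high.
- tray_spot (a point): Point on the slab's top, centre of the open entry tray, at reader x -82 mm (axes as the reader's). The tray is free from x -130 to -34 mm; there two blue guides, 18 mm high, begin 76 mm apart and funnel down to 52 mm at x 0.
- mouth (a point): Middle of the sill of the blue portal (reader x 0, slab top; axes as the reader's). Opening 52 mm wide, 42 mm high; portal top 68 mm above the bench. Behind it a clear tunnel, lane 52 mm wide. In it stands the docking stop; its orange plate's face is 115 to 150 mm past the mouth, set anew every time and not measured: it must be felt.
- flap (a joint): Blue spring flap in the portal, 50 x 40 mm, round rubber lip, hinged at its top edge 54 mm above the bench; 0 = shut, hanging down; grows to 1.5 rad as it swings inward (inward only). Pushing the cassette in takes a few N. It drops behind the cassette once the rear end is about 42 mm past the mouth, then rests on the pusher bar until that is drawn out.
- dock_plate (a joint): Orange docking plate, 40 mm wide, 24 mm high: how far it is pressed back from rest (m); 0 = free, end of travel 0.014. Spring: about 2 N at first touch, then 0.7 N more per mm; it comes slowly back by itself, taking the cassette with it.
- cassette_center (a point): Yellow sample cassette, a block 60 (x, long) x 44 (y) x 30 mm (z) with three white caps flush in its top, 0.11 to 0.22 kg; this point is its centre, 15 mm above its underside. Either end may go first.
- pusher_grip (a point): Pusher, 0.18 kg: aluminium bar 14 mm wide, 18 mm high along x, black rubber head 34 mm wide, 15 mm high, at its front; upright red handle (16 mm in x, 26 mm in y, 16 to 72 mm above the underside) on a foot 40 x 46 x 10 mm. This point: handle centre, 50 mm above the underside; the head's front face is 190 mm ahead in +x, the foot's rear end 20 mm behind.
- amber_bottle: Amber bottle, 60 mm across, 150 mm high, a bystander; origin under its centre.
- beaker: Glass beaker, 68 mm across, 85 mm high, a bystander; origin under its centre.
- jar: Green jar with a yellow cap, 50 mm across, 65 mm high, a bystander; origin under its centre.
There are look-alikes about, which are no part of the job. Leave any pink or purple look-alike of the part that bears cassette_center alone.

How it is judged:
By the outcome, as a careful person would: the job done as asked, in the order asked, and still so for the second after the job is handed in, with the robot touching nothing.
It also fails if it takes over 72 s, if anything falls off the work surface, if the arm or the gripper's body presses on something with over 40 N, if the wrist force passes 120 N, or if a joint passes its speed limit or range.

## Working session

There is one attempt and no reset: what is moved stays moved. The work goes in short steps, Python scripts to look and compute and a tool call to move; the robot and the scene stay as the last step left them, time stands still between calls to the robot, and variables do not carry over. Pictures are saved under pics/ and viewed, about 8 in all and at most 12, crops included, and the job is handed in when it is done.

Besides the shell and the picture viewer there is one more tool, called as a command line: name --argument value ..., lists and objects as JSON in quotes. arm_command: Moves the arm, as the interface text tells. Its arguments: {"type":"object","properties":{"increments":{"type":"array","items":{"type":"object","properties":{"gripper":{"type":"number"},"slide":{"type":"array","items":{"type":"number"}},"yaw":{"type":"number"}}}},"grip_force":{"type":"number"}},"required":["increments"]}

```bash
mkdir -p pics; cat > h.py <<'E'
import cv2, numpy as np
from station import readout, imaging, job
def cam(n):
    c=imaging.camera(n); return c
def save(c,name,box=None,s=1):
    im=c["color"][:,:,::-1]
    if box: im=im[box[1]:box[3],box[0]:box[2]]
    im=cv2.resize(np.ascontiguousarray(im),None,fx=s,fy=s,interpolation=cv2.INTER_CUBIC)
    cv2.imwrite("pics/"+name,im)
def ray(c,uv,z):
    uv=np.array(uv,float).reshape(-1,1,2)
    n=cv2.undistortPoints(uv,np.array(c["mtx"]),np.array(c["D"])).reshape(-1,2)
    R=cv2.Rodrigues(np.array(c["rvec"],float))[0]; t=np.array(c["tvec"],float).ravel()
    o=-R.T@t; d=np.c_[n,np.ones(len(n))]@R
    z=np.broadcast_to(z,(len(n),))
    return o+d*((z-o[2])/d[:,2])[:,None]
def proj(c,P):
    return cv2.projectPoints(np.array(P,float).reshape(-1,1,3),np.array(c["rvec"],float),np.array(c["tvec"],float),np.array(c["mtx"]),np.array(c["D"]))[0].reshape(-1,2)
E
python3 - <<'E'
from h import *
a=cam("scene");b=cam("top")
save(a,"s0.png",s=1.25);save(b,"t0.png",s=1.25)
for c in(a,b):
    R=cv2.Rodrigues(np.array(c["rvec"],float))[0];print(-R.T@np.array(c["tvec"]).ravel(), R[2])
print(readout.get_obs())
E
```

```text
[0.88583813 0.44335648 0.9270468 ] [-0.28706091 -0.4797874  -0.82909594]
[ 0.48486196 -0.05932201  0.82037704] [ 0.16694668 -0.01776851 -0.98580581]
{'time_s': 0.1, 'qpos': array([-1.32961597e+00,  3.00397950e-01,  1.52147012e+00, -2.38056434e-05,
        1.32073751e+00, -6.66201575e-02]), 'joint_vel': array([-0.00250094, -0.00059254, -0.00057636, -0.00055326, -0.0011298 ,
       -0.0002004 ]), 'tau': array([-4.77322756e-04, -5.32644296e+01, -3.53283691e+01,  7.09266728e-02,
        2.35086889e-02, -6.12290251e-05]), 'ee_pos': array([ 0.1665564 , -0.52393756,  0.2049734 ]), 'eef_rot': array([-3.14058044e+00, -4.44235180e-05,  3.07806399e-01]), 'force': array([-0.38322261, -0.20669381, -0.05459365]), 'moment': array([-0.06220883, -0.02390274,  0.02829908]), 'grip_width': 0.09407259863509178}
```

View pics/t0.png

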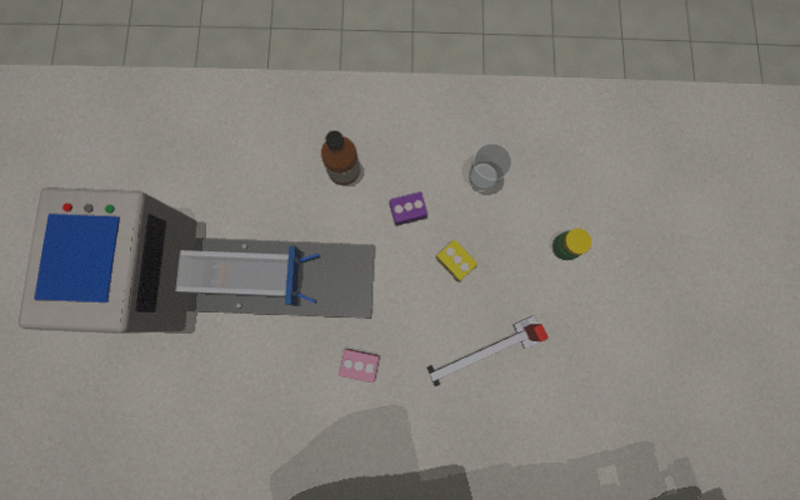

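View pics/s0.png

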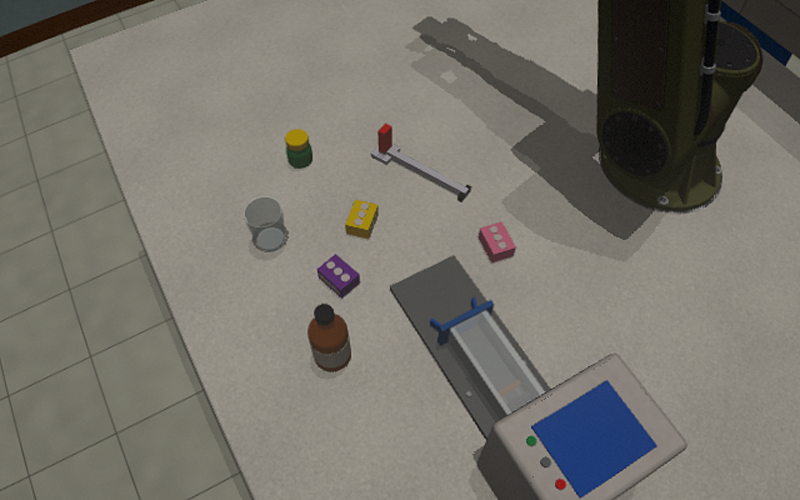

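The top view (800 px wide) shows these candidates:
- Yellow block with three white caps: (457,260). It fits the description.
- Purple look-alike: (409,208).
- Pink look-alike: (359,365).
- Jar's yellow cap: (577,240).

I choose the yellow block. The pusher handle is at (537,332) and its head at (434,376). The tray's front edge runs from (375,245) to (372,318).

```bash
python3 - <<'E'
from h import *
b=cam("top"); save(b,"c1.png",(225,150,450,320),3.5)
im=b["color"]; hsv=cv2.cvtColor(im,cv2.COLOR_RGB2HSV)
def comp(m):
    n,l,s,c=cv2.connectedComponentsWithStats(m.astype(np.uint8)); 
    return [(c[i].round(1),s[i,4],cv2.minAreaRect(np.argwhere(l==i)[:,::-1].astype(np.float32))) for i in range(1,n) if s[i,4]>25]
H,S,V=hsv[...,0],hsv[...,1],hsv[...,2]
for nm,m in [("yel",(H>20)&(H<35)&(S>120)&(V>70)),("red",((H<6)|(H>174))&(S>150)),("black",(V<45)),("blue",(H>100)&(H<125)&(S>120))]:
    for x in comp(m): print(nm,x)
E
```

```text
yel (array([461.6, 192.9]), np.int32(362), ((461.5, 193.0), (20.0, 21.0), 90.0))
yel (array([365.1, 207.8]), np.int32(406), ((365.069091796875, 207.68785095214844), (27.27889633178711, 20.440589904785156), 48.012786865234375))
red (array([ 53.5, 165.4]), np.int32(31), ((53.5, 165.5), (5.0, 5.0), 90.0))
red (array([432. , 265.8]), np.int32(90), ((431.90008544921875, 265.8000183105469), (12.074766159057617, 7.155416965484619), 63.43495178222656))
black (array([267.6, 112.3]), np.int32(137), ((267.3999938964844, 112.30001068115234), (14.310833930969238, 12.074766159057617), 63.43495178222656))
black (array([120.5, 211.8]), np.int32(1196), ((120.9563217163086, 210.83694458007812), (16.216175079345703, 78.5097885131836), 7.38604211807251))
blue (array([ 61.4, 206.3]), np.int32(3928), ((61.089996337890625, 206.3699951171875), (57.699920654296875, 73.68052673339844), 8.130102157592773))
blue (array([231.7, 219.9]), np.int32(207), ((231.7862091064453, 219.56552124023438), (4.650547027587891, 45.342830657958984), 4.763641834259033))
blue (array([245.9, 206.2]), np.int32(49), ((246.41177368164062, 206.14707946777344), (3.3954989910125732, 15.764815330505371), 75.96376037597656))
blue (array([243.8, 237.6]), np.int32(33), ((243.95620727539062, 237.6204376220703), (15.549308776855469, 2.221329927444458), 19.983104705810547))
```

View pics/c1.png

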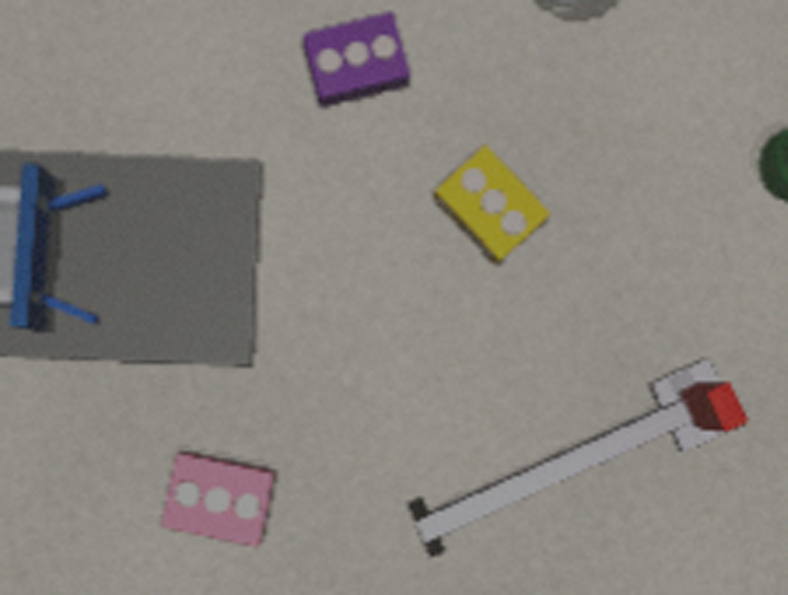

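```bash
cat >> h.py <<'E'
def crop2px(p,x0=225,y0=150,s=3.5): return (np.array(p,float)+.5)/s-.5+[x0,y0]
E
python3 - <<'E'
from h import *
b=cam("top")
f=lambda p,z: ray(b,crop2px(p),z)
print("slab",f([(262,161),(252,366)],.012)); s=f([(262,161),(252,366)],.012); m=s.mean(0);d=s[1]-s[0];print(np.linalg.norm(d),np.degrees(np.arctan2(d[1],d[0])))
p=f([(38,165),(22,326)],.068);print("portal front-ish",p,np.linalg.norm(p[1]-p[0]))
c=f([(486,147),(548,213),(499,256),(435,193)],.03);print("cas",c,c.mean(0))
k=f([(473,180),(492.5,202),(513.5,222)],.03);print("caps",k,k.mean(0),np.arctan2(*(k[2]-k[0])[[1,0]]))
h=ray(b,[(432,265.8)],.072)[0];hd=f([(417,508),(435,548)],.015);e=hd.mean(0);print("handle",h,"head",hd,e,np.linalg.norm((e-h)[:2]),np.arctan2(*(e-h)[[1,0]]))
# slab side edges, far portion (near cabinet): from t0.png coords (800 wide)
q=ray(b,(np.array([(198,238),(372,244.5),(196,312),(372,318)])+.5)/1.25-.5,.012);print("sides",q)
E
```

```text
slab [[ 0.62326128 -0.02590698  0.012     ]
 [ 0.4940664  -0.02322007  0.012     ]]
0.1292228223826911 178.80857459925693
portal front-ish [[0.60846489 0.1040024  0.068     ]
 [0.51381947 0.10797363 0.068     ]] 0.09472869527728559
cas [[ 0.63205858 -0.16658295  0.03      ]
 [ 0.59115048 -0.20519821  0.03      ]
 [ 0.56374564 -0.17453354  0.03      ]
 [ 0.60226953 -0.13470989  0.03      ]] [ 0.59730606 -0.17025615  0.03      ]
caps [[ 0.61095396 -0.15841523  0.03      ]
 [ 0.59735069 -0.17058184  0.03      ]
 [ 0.58508281 -0.18363098  0.03      ]] [ 0.59779582 -0.17087602  0.03      ] -2.369022851242097
handle [ 0.47494171 -0.29951201  0.072     ] head [[ 0.41024304 -0.12619235  0.015     ]
 [ 0.38678651 -0.13731971  0.015     ]] [ 0.39851478 -0.13175603  0.015     ] 0.18434517568707995 1.9982841431810925
sides [[ 0.62865508  0.28847413  0.012     ]
 [ 0.62348974 -0.02144286  0.012     ]
 [ 0.49827935  0.2801965   0.012     ]
 [ 0.49391632 -0.02508519  0.012     ]]
```

Estimates:
- Reader origin is about (0.561, 0.1055) with yaw about 1.553, so the tray spot is about (0.5596, 0.0235).
- Cassette is about (0.5975, -0.1705), long axis 0.773 rad.
- Handle is about (0.475, -0.2995), pusher yaw about 2.0.

arm_command --increments '[{"slide":[0.431,0.353,-0.095],"yaw":0.465,"gripper":1},{"slide":[0.431,0.353,-0.095],"yaw":0.465,"gripper":1},{"slide":[0.431,0.353,-0.095],"yaw":0.465,"gripper":1},{"slide":[0.431,0.353,-0.095],"yaw":0.465,"gripper":1},{"slide":[0.431,0.353,-0.095],"yaw":0.465,"gripper":1},{"slide":[0.431,0.353,-0.095],"yaw":0.465,"gripper":1},{"slide":[0.431,0.353,-0.095],"yaw":0.465,"gripper":1},{"slide":[0.431,0.353,-0.095],"yaw":0.465,"gripper":1}]'

```text
time_s: 1.2
ee_pos: [0.5493, -0.2103, 0.121]
eef_rot: [-3.142, 0.0, 0.773]
force: [-0.6, -1.0, 0.5]
grip_width: 0.0936
```

arm_command --increments '[{"slide":[0.04,0.033,-0.01]},{"slide":[0.04,0.033,-0.01]},{"slide":[0.04,0.033,-0.01]}]'

```text
invalid input
```

```bash
python3 - <<'E'
from h import *
b=cam("top"); a=cam("scene"); o=readout.get_obs(); print(o["ee_pos"],o["eef_rot"])
t=save(b,"g1t.png",(295,120,455,290),2.4); save(a,"g1s.png",(220,100,380,270),2.4)
i=cv2.hconcat([cv2.imread("pics/g1t.png"),cv2.imread("pics/g1s.png")]);cv2.imwrite("pics/g1.png",i)
E
```

```text
[ 0.55045147 -0.20779979  0.11969751] [-3.13966989e+00  7.20427254e-05  7.77609444e-01]
```

View pics/g1.png

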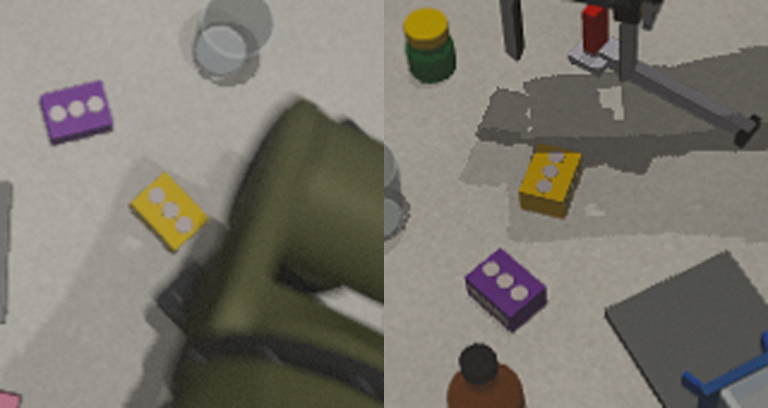

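The yellow cassette (crop px 168,210) is undisturbed, with the gripper still short of it. The next rows carry every field.

arm_command --increments '[{"slide":[0.047,0.037,-0.06],"yaw":0,"gripper":1},{"slide":[0.047,0.037,-0.06],"yaw":0,"gripper":1},{"slide":[0.047,0.037,-0.06],"yaw":0,"gripper":1},{"slide":[0.047,0.037,-0.06],"yaw":0,"gripper":1}]'

```text
time_s: 1.8
ee_pos: [0.5947, -0.1758, 0.0624]
eef_rot: [3.141, -0.0, 0.772]
force: [0.3, -0.0, 0.7]
grip_width: 0.0941
```

```bash
python3 - <<'E'
from h import *
a=cam("scene"); o=readout.get_obs(); print(o["ee_pos"],o["eef_rot"],o["grip_width"])
print(ray(a,[(220+(165.5+.5)/2.4-.5,100+171.5/2.4-.5)],.03))
save(a,"g2.png",(230,100,370,220),4.5)
E
```

```text
[ 0.59478735 -0.17583324  0.06266018] [ 3.14019490e+00 -5.77060071e-04  7.71876853e-01] 0.09411309573347436
[[ 0.59665237 -0.1712667   0.03      ]]
```

View pics/g2.png

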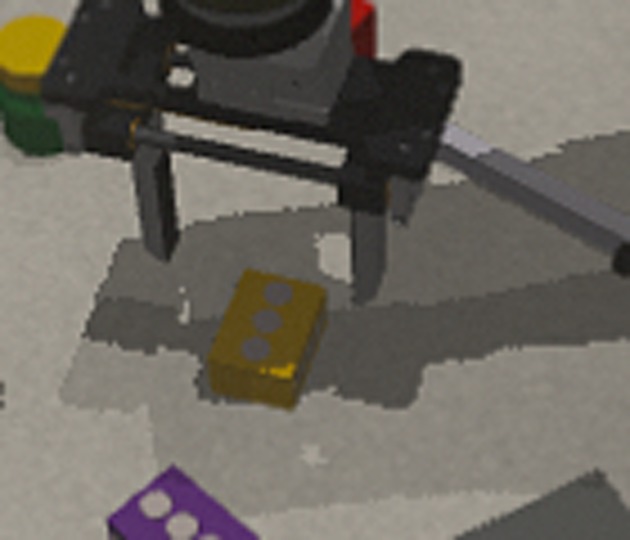

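Both fingers straddle the cassette, and the scene camera agrees on its position, (0.597, -0.171). I'll correct by the measured difference and go down.

arm_command --increments '[{"slide":[0.0025,0.005,-0.02],"yaw":0,"gripper":1},{"slide":[0.0025,0.005,-0.035],"yaw":0,"gripper":1},{"slide":[0.0025,0.005,-0.05],"yaw":0,"gripper":1},{"slide":[0.0025,0.005,-0.055],"yaw":0,"gripper":1},{"slide":[0.0025,0.005,-0.055],"yaw":0,"gripper":1}]'

```text
time_s: 2.48
ee_pos: [0.5973, -0.1699, 0.0061]
eef_rot: [-3.141, 0.0, 0.773]
force: [0.3, 0.1, -0.1]
grip_width: 0.0938
```

arm_command --increments '[{"slide":[0,0,0],"yaw":0,"gripper":0.3},{"slide":[0,0,0],"yaw":0,"gripper":0.3},{"slide":[0,0,0],"yaw":0,"gripper":0.3},{"slide":[0,0,0],"yaw":0,"gripper":0.3},{"slide":[0,0,0],"yaw":0,"gripper":0.3},{"slide":[0,0,0],"yaw":0,"gripper":0.3}]' --grip_force 20

```text
time_s: 3.22
ee_pos: [0.5974, -0.1698, 0.0064]
eef_rot: [3.142, -0.0, 0.773]
force: [0.6, 0.0, 0.2]
grip_width: 0.044
```

arm_command --increments '[{"slide":[0,0,0.05],"yaw":0,"gripper":0.3},{"slide":[-0.01,0.05,0.06],"yaw":0.16,"gripper":0.3},{"slide":[-0.02,0.1,0.06],"yaw":0.32,"gripper":0.3},{"slide":[-0.03,0.15,0.06],"yaw":0.48,"gripper":0.3},{"slide":[-0.038,0.193,0.06],"yaw":0.64,"gripper":0.3},{"slide":[-0.038,0.193,0.06],"yaw":0.78,"gripper":0.3},{"slide":[-0.038,0.193,0.06],"yaw":0.78,"gripper":0.3}]'

```text
time_s: 4.1
ee_pos: [0.5594, 0.0235, 0.0664]
eef_rot: [-3.142, 0.0, 1.553]
force: [0.2, 0.7, -1.0]
grip_width: 0.0441
```

```bash
python3 - <<'E'
from h import *
b=cam("top"); a=cam("scene"); o=readout.get_obs(); print(o["ee_pos"],o["eef_rot"],o["grip_width"],o["force"])
save(a,"p1s.png",(290,170,450,330),3);save(b,"p1t.png",(190,160,320,290),3.7)
A=cv2.imread("pics/p1s.png");B=cv2.resize(cv2.imread("pics/p1t.png"),(320,320));
A=cv2.resize(A,(480,480));B=cv2.copyMakeBorder(B,0,160,0,0,0);cv2.imwrite("pics/p1.png",cv2.hconcat([A,B]))
E
```

```text
[0.55944231 0.02282017 0.06630391] [-3.14141585e+00  1.79469818e-05  1.54898230e+00] 0.043558809747097686 [-0.91904239  0.53313983 -1.30686599]
```

View pics/p1.png

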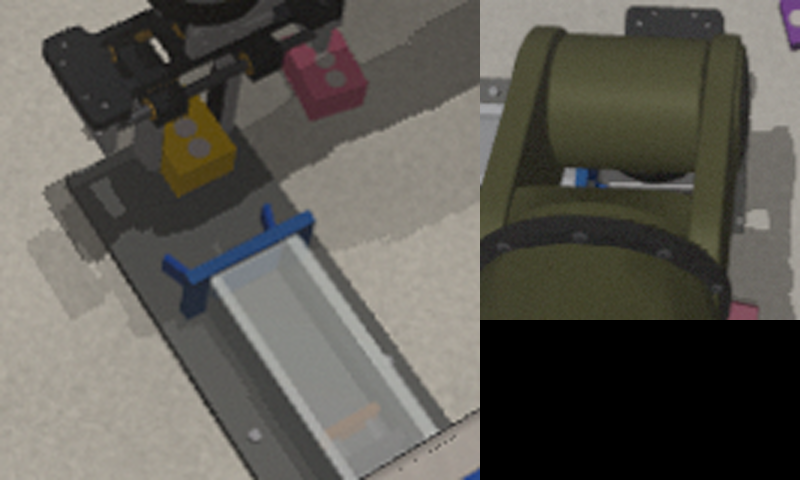

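The cassette is held above the tray, clear of and in line with the portal. Lowering it now.

arm_command --increments '[{"slide":[0,0,-0.02],"yaw":0,"gripper":0.3},{"slide":[0,0,-0.04],"yaw":0,"gripper":0.3},{"slide":[0,0,-0.046],"yaw":0,"gripper":0.3},{"slide":[0,0,-0.0475],"yaw":0,"gripper":0.3},{"slide":[0,0,-0.0475],"yaw":0,"gripper":0.3}]'

```text
time_s: 4.82
ee_pos: [0.5598, 0.023, 0.0195]
eef_rot: [3.141, 0.0, 1.552]
force: [-0.7, 0.5, -0.9]
grip_width: 0.0439
```

arm_command --increments '[{"slide":[0,0,0],"yaw":0,"gripper":0.55},{"slide":[0,0,0],"yaw":0,"gripper":0.8},{"slide":[0,0,0],"yaw":0,"gripper":0.8},{"slide":[0,0,0],"yaw":0,"gripper":0.8},{"slide":[0,0,0.04],"yaw":0,"gripper":0.8},{"slide":[0,0,0.09],"yaw":0,"gripper":0.8},{"slide":[0,0,0.13],"yaw":0,"gripper":1}]'

```text
time_s: 5.7
ee_pos: [0.5595, 0.0232, 0.1509]
eef_rot: [3.141, -0.0, 1.553]
force: [-0.5, -1.0, -0.2]
grip_width: 0.0818
```

arm_command --increments '[{"slide":[-0.084,-0.322,-0.03],"yaw":-1.12,"gripper":1},{"slide":[-0.084,-0.322,-0.03],"yaw":-1.12,"gripper":1},{"slide":[-0.084,-0.322,-0.03],"yaw":-1.12,"gripper":1},{"slide":[-0.084,-0.322,-0.03],"yaw":-1.12,"gripper":1},{"slide":[-0.084,-0.322,-0.03],"yaw":-1.12,"gripper":1},{"slide":[-0.084,-0.322,-0.03],"yaw":-1.12,"gripper":1},{"slide":[-0.084,-0.322,-0.03],"yaw":-1.12,"gripper":1},{"slide":[-0.084,-0.322,-0.03],"yaw":-1.12,"gripper":1}]'

```text
time_s: 6.7
ee_pos: [0.4757, -0.2981, 0.119]
eef_rot: [-3.141, -0.0, 0.437]
force: [0.0, 0.2, -0.1]
grip_width: 0.094
```

```bash
python3 - <<'E'
from h import *
b=cam("top"); a=cam("scene"); o=readout.get_obs(); print(o["ee_pos"],o["eef_rot"],o["grip_width"],o["force"])
save(a,"q1.png",(270,60,430,260),3);save(b,"q2.png",(215,170,315,270),3)
A=cv2.imread("pics/q1.png");B=cv2.imread("pics/q2.png")
B=cv2.copyMakeBorder(B,0,300,0,0,0);cv2.imwrite("pics/q.png",cv2.hconcat([A,B]))
E
```

```text
[ 0.47587992 -0.29785663  0.1190761 ] [ 3.14147420e+00 -1.27180001e-04  4.36333823e-01] 0.09409600255521827 [ 0.20479138  0.1115678  -0.09379888]
```

View pics/q.png

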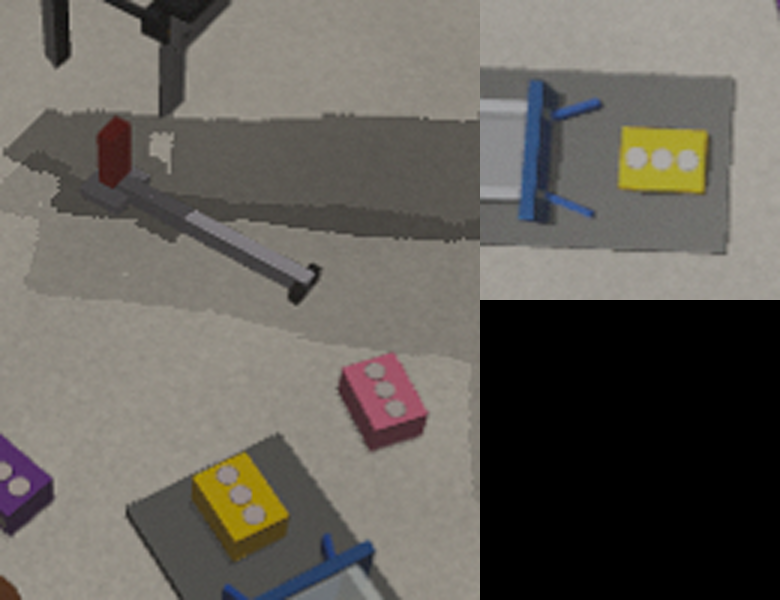

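The cassette sits flat and square on the tray (crop px 662,160), clear of the flap and guides. The fingers straddle the handle in line with the bar. I'll check the numbers on both.

```bash
python3 - <<'E'
from h import *
b=cam("top");a=cam("scene")
T=lambda p,z: ray(b,crop2px(p,215,170,3),z); S=lambda p,z: ray(a,crop2px(p,270,60,3),z)
u=np.array([.0175,.9998]);n=np.array([-.9998,.0175]);O=np.array([.561,.1055])
for P in (T([(157,158),(182,160),(208,160)],.042),S([(227,475),(240,494),(254,514)],.042),T([(255,75),(247,253)],.012)):
    print(P[:,:2], [( (p[:2]-O)@u, (p[:2]-O)@n) for p in P])
print("handle top",S([(117,124)],.072), "head", S([(300,285),(313,273)],.015))
E
```

```text
[[0.55931321 0.04006375]
 [0.55825165 0.02239136]
 [0.55861785 0.00406152]] [(np.float64(-0.06545267981461345), np.float64(0.0005413145945088927)), (np.float64(-0.08314011410566588), np.float64(0.0012933993535567036)), (np.float64(-0.10145987904745708), np.float64(0.0006065032802494798))]
[[0.55709575 0.0046381 ]
 [0.55754654 0.02222859]
 [0.55782503 0.04056158]] [(np.float64(-0.10091005583806566), np.float64(0.0021383887166976064)), (np.float64(-0.08331519523425814), np.float64(0.0019955174421912)), (np.float64(-0.0649809905435345), np.float64(0.0020379171924346474))]
[[ 0.62547847 -0.0262179 ]
 [ 0.49454085 -0.0239821 ]] [(np.float64(-0.130563182978281), np.float64(-0.06677063416430001)), (np.float64(-0.1306192364220333), np.float64(0.06417992298155632))]
handle top [[ 0.46850558 -0.30313705  0.072     ]] head [[ 0.40422541 -0.12778477  0.015     ]
 [ 0.38851138 -0.13273379  0.015     ]]
```

arm_command --increments '[{"slide":[-0.001,-0.0015,-0.03],"yaw":-0.007,"gripper":1},{"slide":[-0.001,-0.0015,-0.06],"yaw":-0.007,"gripper":1},{"slide":[-0.001,-0.0015,-0.08],"yaw":-0.007,"gripper":1},{"slide":[-0.001,-0.0015,-0.088],"yaw":-0.007,"gripper":1},{"slide":[-0.001,-0.0015,-0.088],"yaw":-0.007,"gripper":1}]'

```text
time_s: 7.52
ee_pos: [0.4746, -0.3001, 0.031]
eef_rot: [-3.141, 0.0, 0.427]
force: [0.3, -0.3, 0.9]
grip_width: 0.094
```

arm_command --increments '[{"slide":[0,0,0],"yaw":0,"gripper":0},{"slide":[0,0,0],"yaw":0,"gripper":0},{"slide":[0,0,0],"yaw":0,"gripper":0},{"slide":[0,0,0],"yaw":0,"gripper":0},{"slide":[0,0,0],"yaw":0,"gripper":0},{"slide":[0,0,0],"yaw":0,"gripper":0},{"slide":[0,0,0],"yaw":0,"gripper":0},{"slide":[0,0,0],"yaw":0,"gripper":0}]' --grip_force 40

```text
time_s: 8.52
ee_pos: [0.4744, -0.3003, 0.0309]
eef_rot: [-3.142, -0.0, 0.426]
force: [0.8, -0.4, 0.2]
grip_width: 0.0174
```

arm_command --increments '[{"slide":[0,0,0.03],"yaw":0,"gripper":0},{"slide":[0,0,0.06],"yaw":0,"gripper":0},{"slide":[0.027,0.027,0.06],"yaw":-0.15,"gripper":0},{"slide":[0.054,0.054,0.06],"yaw":-0.3,"gripper":0},{"slide":[0.081,0.075,0.06],"yaw":-0.444,"gripper":0},{"slide":[0.081,0.075,0.06],"yaw":-0.444,"gripper":0},{"slide":[0.081,0.075,0.06],"yaw":-0.444,"gripper":0}]'

```text
time_s: 9.4
ee_pos: [0.5549, -0.2256, 0.0906]
eef_rot: [-3.141, 0.001, -0.016]
force: [0.2, -0.2, -0.8]
grip_width: 0.0156
```

```bash
python3 - <<'E'
from h import *
b=cam("top"); a=cam("scene"); o=readout.get_obs(); print(o["ee_pos"],o["eef_rot"],o["grip_width"],o["force"])
save(a,"r1.png",(240,60,400,260),3);save(b,"r2.png",(230,170,330,270),3)
A=cv2.imread("pics/r1.png");B=cv2.imread("pics/r2.png")
B=cv2.copyMakeBorder(B,0,300,0,0,0);cv2.imwrite("pics/r.png",cv2.hconcat([A,B]))
E
```

```text
[ 0.5547691  -0.22599171  0.090793  ] [-3.14154125e+00  3.83252176e-04 -1.78086596e-02] 0.015704408698151137 [ 0.32897959  0.34689781 -2.77483931]
```

View pics/r.png

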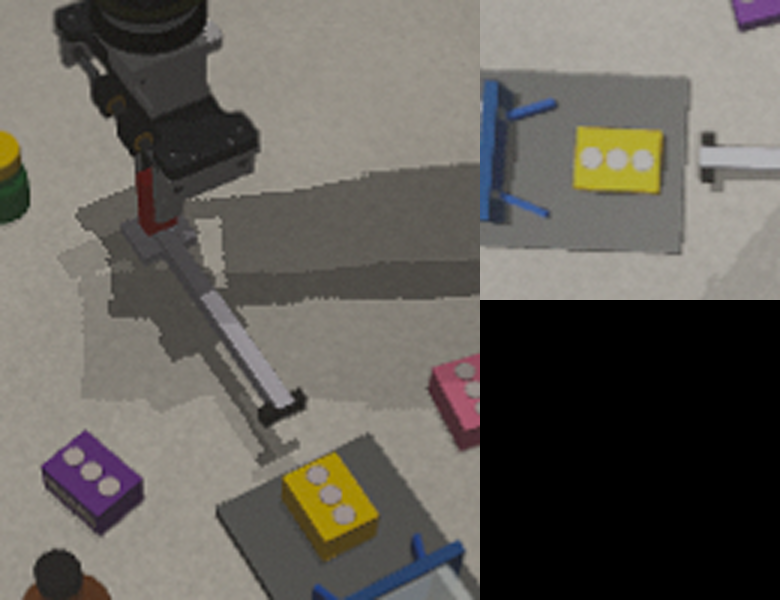

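The pusher is held level, pointing at the cassette: head at top-crop (709,157), cassette at (617,160). I'll measure the head's offset from the line.

```bash
python3 - <<'E'
from h import *
b=cam("top");a=cam("scene")
u=np.array([.0175,.9998]);n=np.array([-.9998,.0175]);O=np.array([.561,.1055])
T=lambda p,z: ray(b,crop2px(p,230,170,3),z); S=lambda p,z: ray(a,crop2px(p,240,60,3),z)
for P in (T([(222,133),(222,180),(222,157),(300,157)],.075),S([(262,410),(303,393)],.075),S([(240,347),(283,400)],.078)):
    print(P[:,:2].round(4).tolist(), [(((p[:2]-O)@u).round(4), ((p[:2]-O)@n).round(4)) for p in P])
print((np.array([.5549,-.2257])-O)@np.c_[u,n])
E
```

```text
[[0.5747, -0.038], [0.5428, -0.0388], [0.5583, -0.0385], [0.5594, -0.0913]] [(np.float64(-0.1433), np.float64(-0.0162)), (np.float64(-0.1446), np.float64(0.0157)), (np.float64(-0.144), np.float64(0.0002)), (np.float64(-0.1968), np.float64(-0.0018))]
[[0.5741, -0.0427], [0.5421, -0.0406]] [(np.float64(-0.1479), np.float64(-0.0157)), (np.float64(-0.1464), np.float64(0.0164))]
[[0.5609, -0.095], [0.5583, -0.0408]] [(np.float64(-0.2004), np.float64(-0.0034)), (np.float64(-0.1463), np.float64(0.0001))]
[-3.3124051e-01  3.0278000e-04]
```

arm_command --increments '[{"slide":[0,0,-0.02],"yaw":0,"gripper":0},{"slide":[0,0,-0.035],"yaw":0,"gripper":0},{"slide":[0,0,-0.0445],"yaw":0,"gripper":0},{"slide":[0,0,-0.0445],"yaw":0,"gripper":0},{"slide":[0,0.008,-0.0445],"yaw":0,"gripper":0},{"slide":[0,0.016,-0.0445],"yaw":0,"gripper":0},{"slide":[0,0.024,-0.0445],"yaw":0,"gripper":0},{"slide":[0,0.024,-0.0445],"yaw":0,"gripper":0}]' --grip_force 55

```text
time_s: 10.6
ee_pos: [0.5556, -0.2006, 0.0466]
eef_rot: [3.142, -0.0, -0.017]
force: [-0.1, -0.1, -1.9]
grip_width: 0.0155
```

```bash
python3 - <<'E'
from h import *
b=cam("top"); a=cam("scene"); o=readout.get_obs(); print(o["ee_pos"],o["eef_rot"],o["grip_width"],o["force"])
save(a,"v1.png",(260,120,420,280),3.4);save(b,"v2.png",(230,180,310,260),3)
A=cv2.imread("pics/v1.png");B=cv2.imread("pics/v2.png")
B=cv2.copyMakeBorder(B,0,304,0,0,0);cv2.imwrite("pics/v.png",cv2.hconcat([A,B]))
E
```

```text
[ 0.55552471 -0.20129327  0.04653719] [ 3.14143236e+00 -1.81114848e-04 -1.78753081e-02] 0.015679352354164414 [-0.04083984 -0.08082994 -1.72337282]
```

View pics/v.png

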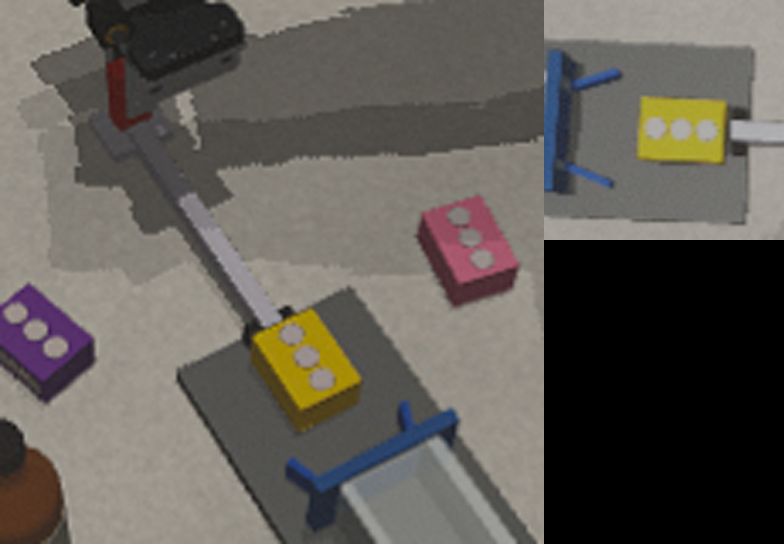

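The head sits squarely just behind the cassette. I'll push in stages and watch the force along y.

arm_command --increments '[{"slide":[0,0.008,-0.0015],"yaw":0,"gripper":0},{"slide":[0,0.016,-0.0015],"yaw":0,"gripper":0},{"slide":[0.0005,0.024,-0.0015],"yaw":0,"gripper":0},{"slide":[0.0005,0.032,-0.0015],"yaw":0,"gripper":0},{"slide":[0.0005,0.04,-0.0015],"yaw":0,"gripper":0},{"slide":[0.001,0.048,-0.0015],"yaw":0,"gripper":0},{"slide":[0.001,0.056,-0.0015],"yaw":0,"gripper":0},{"slide":[0.001,0.064,-0.0015],"yaw":0,"gripper":0}]'

```text
time_s: 11.7
ee_pos: [0.5565, -0.1373, 0.045]
eef_rot: [3.141, -0.0, -0.018]
force: [-0.3, -5.2, -0.6]
grip_width: 0.0156
```

arm_command --increments '[{"slide":[0,0.007,0],"yaw":0,"gripper":0},{"slide":[0,0.014,0],"yaw":0,"gripper":0},{"slide":[0.0005,0.021,0],"yaw":0,"gripper":0},{"slide":[0.0005,0.028,0],"yaw":0,"gripper":0},{"slide":[0.0005,0.035,0],"yaw":0,"gripper":0}]'

```text
time_s: 12.32
ee_pos: [0.5569, -0.102, 0.0449]
eef_rot: [3.142, -0.0, -0.018]
force: [-0.4, -2.6, -1.8]
grip_width: 0.0159
```

arm_command --increments '[{"slide":[0,0.007,0],"yaw":0,"gripper":0},{"slide":[0,0.014,0],"yaw":0,"gripper":0},{"slide":[0.0005,0.021,0],"yaw":0,"gripper":0},{"slide":[0.0005,0.028,0],"yaw":0,"gripper":0},{"slide":[0.0005,0.035,0],"yaw":0,"gripper":0}]'

```text
time_s: 12.95
ee_pos: [0.5574, -0.0668, 0.0449]
eef_rot: [-3.142, 0.0, -0.018]
force: [-0.2, -3.8, -1.9]
grip_width: 0.0156
```

arm_command --increments '[{"slide":[0,0.007,0],"yaw":0,"gripper":0},{"slide":[0,0.014,0],"yaw":0,"gripper":0},{"slide":[0.0003,0.021,0],"yaw":0,"gripper":0},{"slide":[0.0003,0.025,0],"yaw":0,"gripper":0}]'

```text
time_s: 13.45
ee_pos: [0.5577, -0.0419, 0.0449]
eef_rot: [-3.142, 0.0, -0.018]
force: [-0.2, -2.7, -1.5]
grip_width: 0.0155
```

```bash
python3 - <<'E'
from h import *
b=cam("top"); a=cam("scene"); o=readout.get_obs(); print(o["ee_pos"],o["eef_rot"],o["grip_width"],o["force"],o["tau"])
save(a,"w1.png",(320,180,450,340),3.7);save(b,"w2.png",(130,170,260,260),2)
A=cv2.imread("pics/w1.png");B=cv2.imread("pics/w2.png")
B=cv2.copyMakeBorder(B,0,A.shape[0]-B.shape[0],0,0,0);cv2.imwrite("pics/w.png",cv2.hconcat([A,B]))
E
```

```text
[ 0.5576824  -0.04171546  0.0448516 ] [-3.14114244e+00  1.72192756e-04 -1.77913403e-02] 0.016018077626710647 [ 0.09124698 -0.08282039 -2.082641  ] [ 2.76109111e-01 -5.97724986e+01 -3.01898110e+01  3.63169145e-02
 -8.41550063e-02  1.19086867e-01]
```

View pics/w.png

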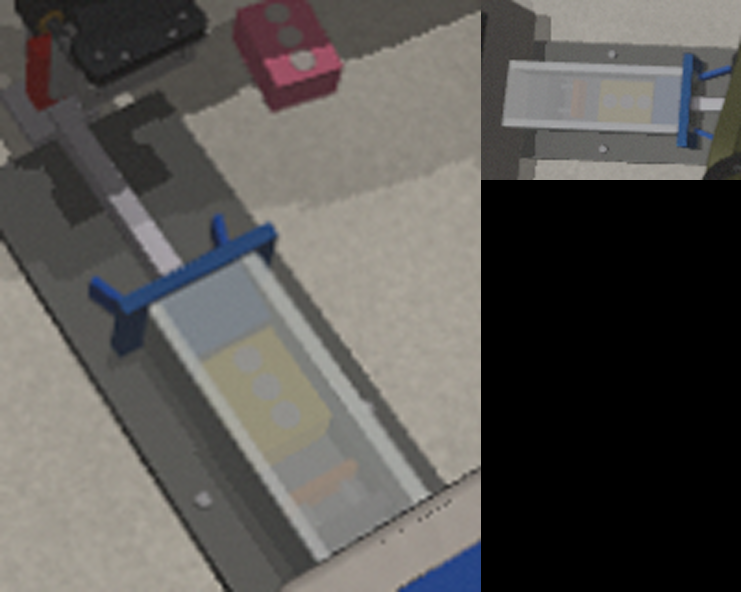

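The cassette is in the tunnel. At the top-inset scale (54 px for 60 mm) the gap to the orange plate is about 13 px, roughly 15 mm. I'll creep forward in small steps and feel for contact.

arm_command --increments '[{"slide":[0,0.003,0],"yaw":0,"gripper":0},{"slide":[0,0.006,0],"yaw":0,"gripper":0},{"slide":[0,0.008,0],"yaw":0,"gripper":0}]'

```text
time_s: 13.92
ee_pos: [0.5577, -0.0342, 0.0448]
eef_rot: [3.142, 0.0, -0.018]
force: [-0.8, -1.3, -2.7]
grip_width: 0.0154
```

arm_command --increments '[{"slide":[0,0.001,0],"yaw":0,"gripper":0},{"slide":[0,0.002,0],"yaw":0,"gripper":0}]'

```text
time_s: 14.18
ee_pos: [0.5577, -0.0323, 0.0448]
eef_rot: [3.142, 0.0, -0.018]
force: [0.3, -1.6, -3.6]
grip_width: 0.0156
```

arm_command --increments '[{"slide":[0,0.001,0],"yaw":0,"gripper":0},{"slide":[0,0.002,0],"yaw":0,"gripper":0}]'

```text
time_s: 14.42
ee_pos: [0.5577, -0.0303, 0.0449]
eef_rot: [-3.142, 0.0, -0.018]
force: [0.1, -1.1, -3.9]
grip_width: 0.0159
```

arm_command --increments '[{"slide":[0,0.001,0],"yaw":0,"gripper":0},{"slide":[0,0.002,0],"yaw":0,"gripper":0}]'

```text
time_s: 14.68
ee_pos: [0.5577, -0.0283, 0.0449]
eef_rot: [-3.142, 0.0, -0.018]
force: [0.0, -0.4, -2.8]
grip_width: 0.0158
```

arm_command --increments '[{"slide":[0,0.001,0],"yaw":0,"gripper":0},{"slide":[0,0.002,0],"yaw":0,"gripper":0}]'

```text
time_s: 14.92
ee_pos: [0.5577, -0.0263, 0.0449]
eef_rot: [3.142, -0.0, -0.018]
force: [-0.8, -0.9, -3.4]
grip_width: 0.0158
```

arm_command --increments '[{"slide":[0,0.001,0],"yaw":0,"gripper":0},{"slide":[0,0.002,0],"yaw":0,"gripper":0}]'

```text
time_s: 15.18
ee_pos: [0.5577, -0.0243, 0.0449]
eef_rot: [-3.142, 0.0, -0.018]
force: [-0.1, -1.4, -3.9]
grip_width: 0.0158
```

arm_command --increments '[{"slide":[0,0.001,0],"yaw":0,"gripper":0},{"slide":[0,0.002,0],"yaw":0,"gripper":0}]'

```text
time_s: 15.42
ee_pos: [0.5578, -0.0223, 0.0449]
eef_rot: [-3.142, -0.0, -0.018]
force: [-0.3, -1.8, -3.4]
grip_width: 0.0159
```

arm_command --increments '[{"slide":[0,0.001,0],"yaw":0,"gripper":0},{"slide":[0,0.002,0],"yaw":0,"gripper":0}]'

```text
time_s: 15.68
ee_pos: [0.5577, -0.0203, 0.0449]
eef_rot: [-3.142, 0.0, -0.018]
force: [0.6, -1.2, -2.6]
grip_width: 0.0159
```

arm_command --increments '[{"slide":[0,0.001,0],"yaw":0,"gripper":0},{"slide":[0,0.002,0],"yaw":0,"gripper":0}]'

```text
time_s: 15.92
ee_pos: [0.5577, -0.0183, 0.0449]
eef_rot: [-3.142, -0.0, -0.018]
force: [0.2, -0.9, -3.2]
grip_width: 0.0158
```

arm_command --increments '[{"slide":[0,0.001,0],"yaw":0,"gripper":0},{"slide":[0,0.002,0],"yaw":0,"gripper":0}]'

```text
time_s: 16.18
ee_pos: [0.5578, -0.0166, 0.045]
eef_rot: [3.141, -0.0, -0.018]
force: [-0.5, -6.0, -3.3]
grip_width: 0.0155
```

arm_command --increments '[{"slide":[0,0.001,0],"yaw":0,"gripper":0},{"slide":[0,0.002,0],"yaw":0,"gripper":0}]'

```text
time_s: 16.42
ee_pos: [0.5578, -0.0147, 0.045]
eef_rot: [3.141, -0.0, -0.018]
force: [-0.3, -6.9, -2.3]
grip_width: 0.0154
```

```bash
python3 - <<'E'
from h import *
b=cam("top"); o=readout.get_obs(); print(o["ee_pos"],o["force"])
# row profile along the lane, rows ~219-222
im=b["color"].astype(float); p=im[228:232,168:240].mean(0); 
for i in range(0,72): print(168+i,p[i].round().astype(int).tolist(),end=' | ')
R=[[.561+.0175*x,.1055+x,z] for x,z in ((.135,.03),(.075,.042),(.135,.042))]
print(proj(b,R))
E
```

```text
[ 0.55779658 -0.01464754  0.04500361] [-0.4273997  -4.99159074 -3.10283386]
168 [144, 143, 146] | 169 [144, 143, 144] | 170 [143, 144, 145] | 171 [146, 146, 147] | 172 [146, 147, 149] | 173 [146, 144, 146] | 174 [146, 144, 145] | 175 [150, 147, 142] | 176 [152, 150, 142] | 177 [153, 150, 142] | 178 [153, 150, 142] | 179 [152, 150, 141] | 180 [151, 149, 140] | 181 [152, 150, 141] | 182 [153, 150, 141] | 183 [152, 149, 140] | 184 [152, 149, 140] | 185 [152, 149, 140] | 186 [151, 148, 138] | 187 [152, 149, 140] | 188 [150, 148, 138] | 189 [151, 149, 138] | 190 [151, 149, 138] | 191 [153, 150, 139] | 192 [151, 147, 136] | 193 [151, 148, 136] | 194 [152, 148, 136] | 195 [150, 147, 136] | 196 [152, 149, 138] | 197 [151, 148, 137] | 198 [151, 148, 137] | 199 [151, 148, 136] | 200 [151, 147, 136] | 201 [150, 146, 135] | 202 [150, 147, 135] | 203 [149, 145, 135] | 204 [147, 144, 135] | 205 [143, 141, 132] | 206 [142, 139, 133] | 207 [138, 137, 135] | 208 [137, 138, 138] | 209 [134, 136, 137] | 210 [135, 135, 137] | 211 [136, 136, 138] | 212 [137, 138, 139] | 213 [136, 137, 138] | 214 [137, 138, 140] | 215 [136, 137, 138] | 216 [137, 138, 139] | 217 [137, 137, 139] | 218 [134, 134, 138] | 219 [130, 134, 142] | 220 [128, 134, 144] | 221 [129, 133, 143] | 222 [128, 134, 143] | 223 [128, 133, 143] | 224 [130, 134, 144] | 225 [129, 134, 144] | 226 [118, 123, 130] | 227 [91, 93, 87] | 228 [74, 74, 53] | 229 [74, 73, 53] | 230 [73, 72, 51] | 231 [75, 74, 55] | 232 [76, 75, 54] | 233 [74, 72, 52] | 234 [74, 73, 52] | 235 [73, 71, 52] | 236 [73, 72, 50] | 237 [72, 72, 51] | 238 [68, 68, 49] | 239 [54, 52, 38] | [[174.40681219 219.0992657 ]
 [200.64207738 219.57386347]
 [172.30135342 218.49381332]]
```

Contact was felt between y = -0.0183 and -0.0166, where the force rose from about 1 N to 6 N. The plate is now pressed back an estimated 2 to 3.6 mm. A little more.

arm_command --increments '[{"slide":[0,0.001,0],"yaw":0,"gripper":0},{"slide":[0,0.002,0],"yaw":0,"gripper":0},{"slide":[0,0.002,0],"yaw":0,"gripper":0},{"slide":[0,0.002,0],"yaw":0,"gripper":0}]'

```text
time_s: 16.98
ee_pos: [0.5578, -0.0128, 0.045]
eef_rot: [3.141, -0.0, -0.018]
force: [-0.5, -6.4, -2.6]
grip_width: 0.0156
```

```bash
python3 - <<'E'
from h import *
f=[]
for i in range(5): cam("top"); f.append(readout.get_obs()["force"])
print(np.mean(f,0),np.std(f,0),readout.get_obs()["ee_pos"])
E
```

```text
[-0.19915963 -7.07726633 -2.33917836] [0.3315775  0.44645574 0.42030177] [ 0.55779556 -0.0128028   0.04500262]
```

Static force is 7.1 N. Travel since contact is 3.8 to 5.5 mm, so the plate is pressed back about 5 mm. Now I draw the pusher straight out.

arm_command --increments '[{"slide":[0,-0.004,0],"yaw":0,"gripper":0},{"slide":[0,-0.01,0],"yaw":0,"gripper":0},{"slide":[-0.0003,-0.02,0],"yaw":0,"gripper":0},{"slide":[-0.0005,-0.03,0],"yaw":0,"gripper":0},{"slide":[-0.0007,-0.04,0],"yaw":0,"gripper":0},{"slide":[-0.0009,-0.05,0],"yaw":0,"gripper":0},{"slide":[-0.001,-0.06,0],"yaw":0,"gripper":0},{"slide":[-0.0012,-0.07,0],"yaw":0,"gripper":0}]'

```text
time_s: 18.23
ee_pos: [0.5567, -0.0832, 0.0452]
eef_rot: [3.142, -0.001, -0.019]
force: [-0.3, 0.6, -1.7]
grip_width: 0.0154
```

arm_command --increments '[{"slide":[-0.0002,-0.015,0],"yaw":0,"gripper":0},{"slide":[-0.0005,-0.03,0],"yaw":0,"gripper":0},{"slide":[-0.0008,-0.045,0],"yaw":0,"gripper":0},{"slide":[-0.001,-0.06,0],"yaw":0,"gripper":0},{"slide":[-0.0013,-0.08,0],"yaw":0,"gripper":0},{"slide":[-0.0016,-0.1,0],"yaw":0,"gripper":0},{"slide":[-0.002,-0.13,0],"yaw":0,"gripper":0},{"slide":[-0.0025,-0.155,0.01],"yaw":0,"gripper":0}]'

```text
time_s: 19.23
ee_pos: [0.5534, -0.239, 0.0543]
eef_rot: [-3.141, 0.001, -0.019]
force: [-0.2, 0.3, -2.0]
grip_width: 0.0161
```

arm_command --increments '[{"slide":[0,0,0.03],"yaw":0,"gripper":0},{"slide":[-0.02,-0.015,0.04],"yaw":0.15,"gripper":0},{"slide":[-0.05,-0.04,0.04],"yaw":0.3,"gripper":0},{"slide":[-0.08,-0.062,0.04],"yaw":0.444,"gripper":0},{"slide":[-0.08,-0.062,0.04],"yaw":0.444,"gripper":0},{"slide":[-0.08,-0.062,0.01],"yaw":0.444,"gripper":0},{"slide":[-0.08,-0.062,-0.01],"yaw":0.444,"gripper":0},{"slide":[-0.08,-0.062,-0.01],"yaw":0.444,"gripper":0}]'

```text
time_s: 20.23
ee_pos: [0.4737, -0.299, 0.0437]
eef_rot: [-3.139, 0.001, 0.425]
force: [-0.8, 0.4, -1.7]
grip_width: 0.016
```

Down to z 0.031, release and lift. The jaws open along the bar, well clear of the jar.

arm_command --increments '[{"slide":[0,0,-0.006],"yaw":0,"gripper":0},{"slide":[0,0,-0.01],"yaw":0,"gripper":0},{"slide":[0,0,-0.0125],"yaw":0,"gripper":0},{"slide":[0,0,-0.0125],"yaw":0,"gripper":0}]'

```text
time_s: 20.72
ee_pos: [0.4741, -0.2993, 0.0324]
eef_rot: [3.142, -0.0, 0.426]
force: [-0.1, 0.2, -1.6]
grip_width: 0.0154
```

arm_command --increments '[{"slide":[0,0,0],"yaw":0,"gripper":0.4},{"slide":[0,0,0],"yaw":0,"gripper":0.7},{"slide":[0,0,0],"yaw":0,"gripper":0.7},{"slide":[0,0,0.02],"yaw":0,"gripper":0.7},{"slide":[0,0,0.06],"yaw":0,"gripper":0.7},{"slide":[0,0,0.11],"yaw":0,"gripper":0.7},{"slide":[-0.04,-0.04,0.14],"yaw":0,"gripper":0.7},{"slide":[-0.08,-0.08,0.16],"yaw":0,"gripper":0.7}]'

```text
time_s: 21.72
ee_pos: [0.3934, -0.3801, 0.1941]
eef_rot: [3.14, -0.001, 0.427]
force: [0.3, -0.8, 1.2]
grip_width: 0.0661
```

```bash
python3 - <<'E'
from h import *
b=cam("top"); a=cam("scene"); o=readout.get_obs(); print(o["time_s"],o["ee_pos"],o["grip_width"],o["force"])
save(a,"z1.png",(180,60,460,340),1.9);save(b,"z2.png",(130,170,260,260),2)
A=cv2.imread("pics/z1.png");B=cv2.imread("pics/z2.png")
save(b,"z3.png",(210,90,500,320),.95);C=cv2.imread("pics/z3.png")
C=C[:,:260];C=cv2.copyMakeBorder(C,0,A.shape[0]-180-C.shape[0],0,260-C.shape[1],0)
cv2.imwrite("pics/z.png",cv2.hconcat([A,cv2.vconcat([B,C])]))
E
```

```text
21.825 [ 0.39157115 -0.38284447  0.19499979] 0.0660172776137511 [0.8018295  1.20804449 0.12906066]
```

View pics/z.png

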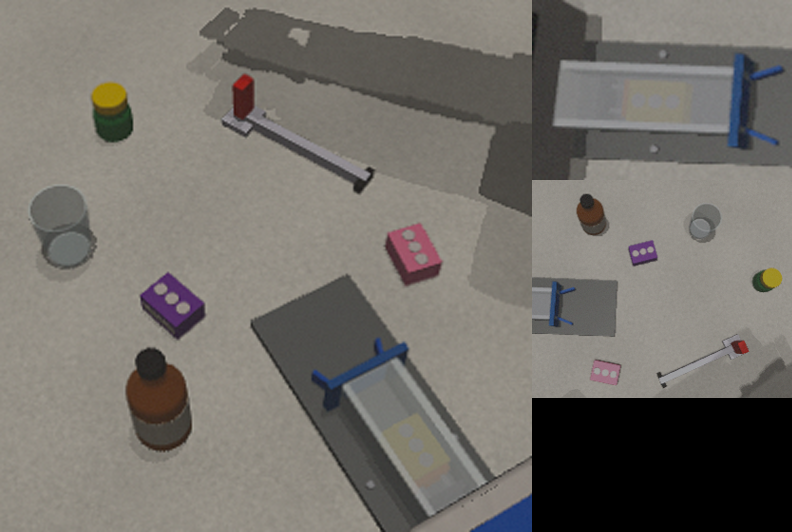

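The cassette is in the tunnel against the plate (scene 415,450). The blue haze of the raised flap is gone, so the flap is shut. The pusher stands on the bench (head 365,178), and the bystanders have not moved.

```bash
python3 -c "
from h import *
print(job.hand_in())"
```

```text
the job is handed in; nothing more can be done
None
```

The cassette is docked in the tunnel and I handed the job in at about 22 s of the 72 s allowed. It reported no verdict.

- **Placing:** I set the yellow cassette flat and end-on at the centre of the tray, about 1 to 2 mm off the centre line by the cameras, and let go of it.
- **Docking:** I gripped the pusher by its red handle and pushed the cassette through the flap. Force rose from about 1 N to 6 N when it met the plate. I pushed on to about 4 to 5.5 mm past contact and stopped, far short of the 14 mm end of travel.
- **Pusher:** I drew it straight out and stood it back on the bench where it came from, clear of the tray.

**Last checks:** The final pictures show the flap shut, the cassette in the tunnel, and the pusher standing on the bench. The bottle, beaker, jar and look-alikes look unmoved, and the gripper is clear of everything.

**Disagreement:** The held force at the end was about 7.1 N. By the spring figures, allowing up to 1 N for friction, that means about 6 to 7 mm of plate travel rather than 4 to 5.5 mm. I did not resolve the difference.

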